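# Pack the bicycle spares case

### The job

Pack the spares case: lay the tyre lever, the patch tin, the brake pad and the headset cup each into the moulded bay that is shaped for it, flat on the bay's floor and the same way up as it lies now. When all four are in, swing the lid right shut. Do not knock over the bottles or jars standing round it.

Things in the scene. Friction and masses are not known exactly. Their poses are not given: they have to be found in the camera images.
- tyre_lever: blue nylon tyre lever, 18 wide (its x), 117 long (its y), 8 thick, lying flat on the bench; origin at the centre of its underside
- patch_tin: flat oblong tin with green lid, 45 wide (its x), 79 long (its y), 20 high; origin at the centre of its underside
- brake_pad: small black rubber brake pad with a short metal post standing up from its middle, 10 wide (its x), 52 long (its y), the rubber 11 high, the post's end 23 high; origin at the centre of its underside. Pinch the rubber across its width
- headset_cup: round pale metal headset cup, 45 across at its upper flange, 19 high, lying wide side up; origin at the centre of its underside, z up
- lever_inset: grey moulded tray in the black case, long narrow bay (131 x 32) for the tyre lever, its raised sides cut away over the middle 70 for fingers. All four insets: 141 long (x, towards the lid's hinge), 80 wide (y), side by side in any order; origin at the centre of the underside, 2.5 above the bench; bay centred over the origin, long along x; bay floor 2.5, raised land 8.5 above the origin
- pad_inset: inset (size, frame and heights as lever_inset) with the short narrow bay (68 x 26) for the brake pad, sides cut away over the middle 44
- tin_inset: inset (as lever_inset) with the oblong bay (93 x 59) for the patch tin. The case round the insets is 148 x 331 outside, its rim 12 above the bench
- cup_inset: inset (as lever_inset) with the round bay, 60 across, for the headset cup. The floors of all bays are lined dark
- lid (a joint): hinge of the case's black lid, rad: 0 shut, about 1.7 standing open, leaning away from the robot; 1.9 is the stop. The lid (148 deep, 331 wide, a shell 22 thick, 0.35 kg) stays where it is left when above about 1.0 and falls shut by itself from below about 0.75; 1 to 2 N pushes it over
- lid_back (a point): point on the lid's flat outer face (turned away from the insets while open), mid-width, 110 from the hinge line along the lid and 22 outward of it. Frame fixed to the lid: z out of the outer face, x from the free edge to the hinge, y along the hinge. The hinge line is the case's far top edge, 12 above the bench; shut, the lid's top is 34 above the bench
- oil_bottle: bystander: cream squeeze bottle with black nozzle, 47 across, 137 tall; origin at its foot
- jar_balls: bystander: small clear jar with white lid, behind the case to the right, 56 across, 76 tall; origin at its foot

How it is judged:
By the outcome, as a careful person would: the job done as asked, in the order asked, and still so for the second after the job is handed in, with the robot touching nothing.
It also fails if it takes over 136 s, if anything falls off the work surface, if the arm or the gripper's body presses on something with over 40 N, if the wrist force passes 120 N, or if a joint passes its speed limit or range.

### The arm

A 6-joint arm with a two-finger parallel gripper is mounted at the origin on a cart in front of the work surface, level with it; the furniture and walls round the work are solid. World frame = base frame: x ahead of the robot, y to its left, z up, the work surface at z = 0. Lengths are in m, angles in rad, forces in N, time in s.
With the tool pointing down it reaches from about 0.25 to 0.725 m from the base axis. Payload 4 kg.
Tool frame: the origin (TCP) lies at the very end of the fingers, on their centre line; the grasp point (between the pads) lies 19 mm behind it; z points along the fingers, y is the line along which they close (so a half turn about z gives the same grasp; the last joint's range is limited). The gripper opens to 85 mm and grips with 20 to 120 N. Pads are 22 mm wide; open, the fingers measure 114 mm over their backs; the gripper's body (76 mm by 85 mm) begins 54 mm behind the grasp point. The pads swing forward as they close: fully open they stand 13 mm farther back than shut.
Start: joints at [-1.133, 0.241, 0.005, 1.335, 0, 1.571], TCP at [0.212, -0.453, 0.231] pointing down, gripper open.
Joint ranges: [-2.72, 2.72], [-1.05, 1.87], [-1.09, 1.28], [-1.99, 2.15], [-1.42, 1.44], [-3.14, 3.14]. Speed limits (rad/s): [2.79, 2.79, 3.14, 3.14, 3.14, 3.14].

### API

Orientations are given as a unit quaternion [x, y, z, w].
In Python, from workcell import telemetry, vision, workorder gives the robot as it stands.
- The arm moves only by the shell command python3 -m inch 'ROWS'. ROWS is JSON, a list of rows, each a list of 3 entries, a list of its own where there are three numbers: the turn, a rotation vector about the tool's x, y, z scaled (see below), then the shift along the tool's x, y, z scaled (see below), then the closure, from -1 (fully open) to 1 (shut). A call has 1 to 10 rows; each row shifts and turns the commanded pose from where the row before left it, along the tool's axes as they then stand; what a row does not reach is not made up. The controller multiplies each number of a shift by 0.3 m and each number of a turn by 360 degrees. A row lasts 1/12 s, in which the tool goes at most 41.7 mm and 7.16 degrees, less where a joint would pass 70% of its speed; a pose out of reach is approached as far as the arm can. A call with a number of a shift or a turn outside -1 to 1 is refused whole. A call with a gripper value outside its range is refused whole. The fingers move at their own pace and stop on an object; the grip force is fixed at half the most. Time passes only in rows, so rows that do not move let the fingers close. It gives the time, the measured TCP pose, the force, the opening and the grip force at its end, in the units of the state.
- telemetry.get_obs(): the state, without advancing time (a new reading comes with each control period).
- vision.camera(name): name is "side" or "top"; returns a dict with "img" (384x512x3 uint8, red, green, blue), "fov_y" (degrees; the focal length in pixels is half the picture's height over the tangent of half this angle, whatever the lens; pixels are square), "cx", "cy" (the principal point, pixels), "pose" (4x4, takes a point from camera to world coordinates). Camera axes: x right, y up, looking along -z (the intrinsics and any distortion apply to the point x, -y, -z); pixel columns grow to the right and rows downward; lengths in m; the calibration is good to about 2 mm. A picture is of the moment at which its call begins. There is no depth.
- workorder.job_done(): hands the job in; it is judged then, once.
The state is a dict: "clock": time; "joint_pos": joint angles; "joint_vel": joint speeds; "tau": joint torques, N m; "eef_pos": TCP position; "tool_rot": TCP orientation; "ft_force": force on the tool from outside, world axes, zero at the start; "ft_torque": the same for the moment, N m; "grip_width": finger opening in m; "grasp_force": force on a finger pad.
Only numpy, scipy, OpenCV 4.12 (cv2) and the standard library are available. Lean on these libraries where they do the work, as an engineer would, in place of code of your own. Each camera call takes 0.05 s, during which the arm holds its last target. There are 200 camera calls.

## Working session

There is one attempt and no reset: what is moved stays moved. The work goes in short steps, Python scripts to look and compute and a shell command to move; the robot and the scene stay as the last step left them, time stands still between calls to the robot, and variables do not carry over. Pictures are saved under pics/ and viewed, at most 18 in all, crops included, and the job is handed in when it is done.

```bash
mkdir -p pics; ls
python3 - <<'E'
from workcell import telemetry, vision
import cv2,numpy as np
o=telemetry.get_obs();print(o)
for n in("side","top"):
    c=vision.camera(n);cv2.imwrite(f"pics/{n}0.png",c["img"][:,:,::-1]);print({k:v for k,v in c.items() if k!="img"})
    np.save(f"pics/{n}0.npy",c,allow_pickle=True)
E
```

```text
pics
{'clock': 0.0, 'joint_pos': array([-1.13301609e+00,  2.41411351e-01,  3.71459968e-03,  1.33522050e+00,
        9.97768703e-06,  1.57078034e+00]), 'joint_vel': array([-0.00200489,  0.00051424,  0.00095935,  0.0005853 ,  0.00138735,
        0.00095365]), 'tau': array([ 8.45658997e-05, -3.72315145e+01,  2.52408350e+01,  1.68355537e-02,
        6.50698576e-05, -2.01048159e-06]), 'eef_pos': array([ 0.21169416, -0.4522616 ,  0.23041012]), 'tool_rot': array([ 9.76136774e-01,  2.17154031e-01, -2.25397403e-04, -1.03624362e-03]), 'ft_force': array([ 0.56470576, -0.19765682,  0.64755325]), 'ft_torque': array([-0.00529054,  0.02241727, -0.06443965]), 'grasp_force': 0.0, 'grip_width': 0.08543351408126519}
{'fov_y': 56.98264691020701, 'cx': 261.05568323229375, 'cy': 188.52150869565116, 'pose': array([[ 0.98795213,  0.07918469, -0.1329676 ,  0.4662469 ],
       [-0.15467654,  0.53340626, -0.83159662, -0.79405876],
       [ 0.00507603,  0.84214461,  0.53922786,  0.62050009],
       [ 0.        ,  0.        ,  0.        ,  1.        ]])}
{'fov_y': 47.447587512471166, 'cx': 260.2250941503109, 'cy': 194.81872595136198, 'pose': array([[-0.02583471,  0.98157541, -0.18932059,  0.35352616],
       [-0.99946168, -0.02919297, -0.01497089,  0.04883519],
       [-0.02022189,  0.18883191,  0.98180119,  1.3058256 ],
       [ 0.        ,  0.        ,  0.        ,  1.        ]])}
```

View pics/side0.png

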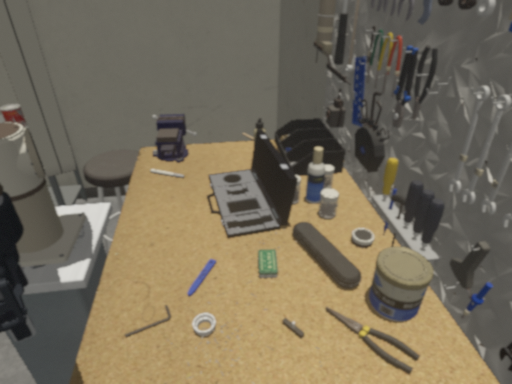

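View pics/top0.png

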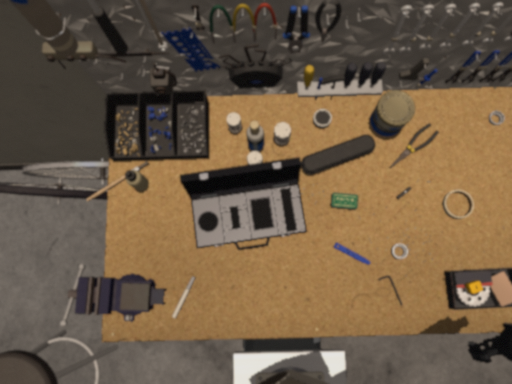

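The top view shows the cup (400,251), lever (351,253), tin (344,201) and pad (403,192). The insets, left to right, are cup (207,221), pad (235,217), tin (262,213) and lever (289,209). The open lid is at (240,175), with a bottle and jars behind it around (255,135). The side view agrees.

```bash
cat > h.py <<'E'
import numpy as np,cv2
from scipy.spatial.transform import Rotation as R
def f(c): return c["img"].shape[0]/2/np.tan(np.radians(c["fov_y"]/2))
def ray(c,p):
    d=c["pose"][:3,:3]@np.array([(p[0]-c["cx"])/f(c),-(p[1]-c["cy"])/f(c),-1]);return c["pose"][:3,3],d/np.linalg.norm(d)
def plane(c,p,z):
    o,d=ray(c,p);return o+d*(z-o[2])/d[2]
def proj(c,X):
    q=c["pose"][:3,:3].T@(np.asarray(X)-c["pose"][:3,3]);return np.array([c["cx"]+f(c)*q[0]/-q[2],c["cy"]-f(c)*q[1]/-q[2]])
def tri(c1,p1,c2,p2):
    o1,d1=ray(c1,p1);o2,d2=ray(c2,p2)
    s=np.linalg.lstsq(np.stack([d1,-d2],1),o2-o1,rcond=None)[0];a=o1+s[0]*d1;b=o2+s[1]*d2
    return (a+b)/2,np.linalg.norm(a-b)
def blob(m,roi):
    """largest blob in roi -> centroid, contour, area (full-image px)"""
    x0,y0,x1,y1=roi;k=m[y0:y1,x0:x1].astype(np.uint8)
    n,l,s,ce=cv2.connectedComponentsWithStats(k);i=1+np.argmax(s[1:,4])
    ct=max(cv2.findContours((l==i).astype(np.uint8),cv2.RETR_EXTERNAL,cv2.CHAIN_APPROX_NONE)[0],key=cv2.contourArea)
    return ce[i]+[x0,y0],ct.reshape(-1,2)+[x0,y0],s[i,4]
def load(n): return np.load(f"pics/{n}.npy",allow_pickle=True).item()
E
python3 - <<'E'
from h import *
t=load("top0");s=load("side0")
def crop(c,x0,y0,x1,y1,k):
    return cv2.resize(c["img"][y0:y1,x0:x1,::-1],None,fx=k,fy=k,interpolation=cv2.INTER_CUBIC)
cv2.imwrite("pics/c1.png",crop(t,180,100,440,280,3))
cv2.imwrite("pics/c2.png",crop(s,170,130,370,350,2.7))
for c,rois in((t,dict(lever=(325,235,375,270),tin=(325,188,365,215),pad=(390,180,416,204),cup=(388,238,414,264))),(s,dict(lever=(180,252,222,300),tin=(250,242,285,285),pad=(275,312,312,342),cup=(186,308,222,340)))):
    im=c["img"];hsv=cv2.cvtColor(im,cv2.COLOR_RGB2HSV);H,S,V=[hsv[:,:,i].astype(int) for i in range(3)]
    M=dict(lever=(H>100)&(H<135)&(S>90),tin=(H>40)&(H<100)&(S>60),pad=(V<105),cup=(S<60)&(V>110))
    for n,r in rois.items():
        ce,ct,a=blob(M[n],r);rr=cv2.minAreaRect(ct.astype(np.float32));print(n,ce.round(1),a,np.round(rr[0],1),np.round(rr[1],1),round(rr[2],1), plane(c,ce,.01).round(4))
        if n=="pad":print(V[r[1]:r[3]:2,r[0]:r[2]:2])
E
```

```text
lever [352.6 254.2] 123 [353.5 254.6] [33.6  3.8] 28.1 [ 0.4182 -0.1976  0.01  ]
tin [344.1 200.9] 312 [343.9 200.8] [25.2 13.5] 4.8 [ 0.5773 -0.1824  0.01  ]
pad [400. 195.] 23 [400. 195.] [2.4 8.4] 53.1 [ 0.5904 -0.3508  0.01  ]
[[170 169 166 162 166 165 162 170 177 171 169 173 175]
 [162 165 167 170 172 168 168 173 173 168 170 175 177]
 [163 162 165 168 169 171 173 172 171 167 169 169 169]
 [172 169 164 166 168 172 170 170 166 147 147 162 166]
 [172 172 171 172 170 169 171 161 123  88 111 159 168]
 [172 171 172 172 164 164 156 133 104  94 149 170 169]
 [174 173 170 171 163 140 100 113 135 148 172 173 172]
 [176 178 175 164 129  91  80 120 155 163 170 173 169]
 [168 166 172 128  79  89 124 153 162 166 165 170 170]
 [166 171 173 130  96 143 161 163 166 171 167 171 173]
 [167 172 171 163 154 163 163 166 169 172 174 174 167]
 [171 173 174 175 171 170 173 174 165 158 170 176 169]]
cup [399.8 250.7] 120 [399.5 251. ] [14. 15.] 90.0 [ 0.4245 -0.3358  0.01  ]
lever [201.2 276.6] 165 [200.6 277.3] [ 4.4 40.8] 35.2 [ 0.4224 -0.2037  0.01  ]
tin [267.1 260.9] 364 [267.5 261.5] [23. 17.] 90.0
[... 699 characters left out ...]
98  93 108 122 131 163 182 187 189 186 185 183
  179]
 [186 183 185 180 181 183 155 104  92 109 111 122 155 178 184 188 189 186
  178]
 [188 191 191 184 179 182 182 160 120  88  97 107 115 144 177 185 187 189
  189]
 [184 188 189 187 180 182 181 178 173 132  91  96 106 112 147 183 187 189
  190]
 [181 185 183 184 189 186 178 181 181 176 133  87  92 102 124 181 186 183
  187]
 [186 186 178 180 190 189 184 185 179 182 181 152  99  88 136 183 189 181
  183]
 [183 182 181 183 190 189 184 181 183 187 191 187 162 146 175 186 187 185
  188]
 [183 186 188 189 189 188 183 181 184 188 190 191 191 187 184 182 185 187
  190]]
cup [203.5 323. ] 359 [203.8 322.8] [21.9 24. ] 45.0 [ 0.4253 -0.3299  0.01  ]
```

View pics/c1.png

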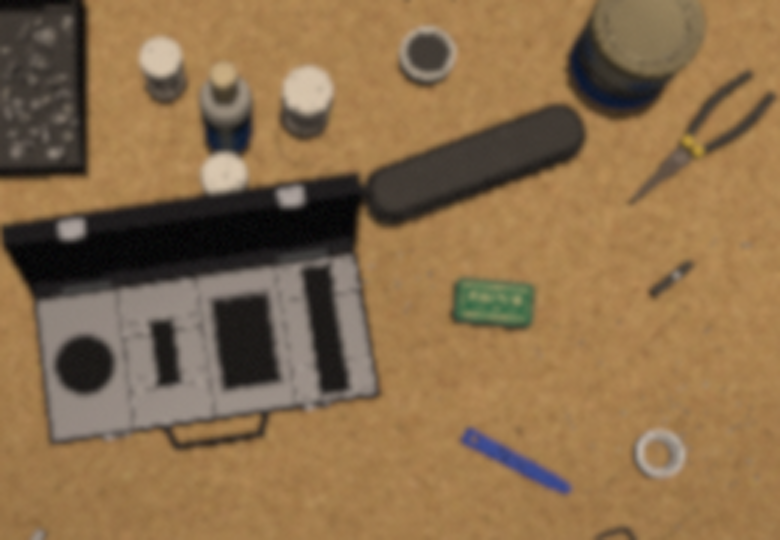

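View pics/c2.png

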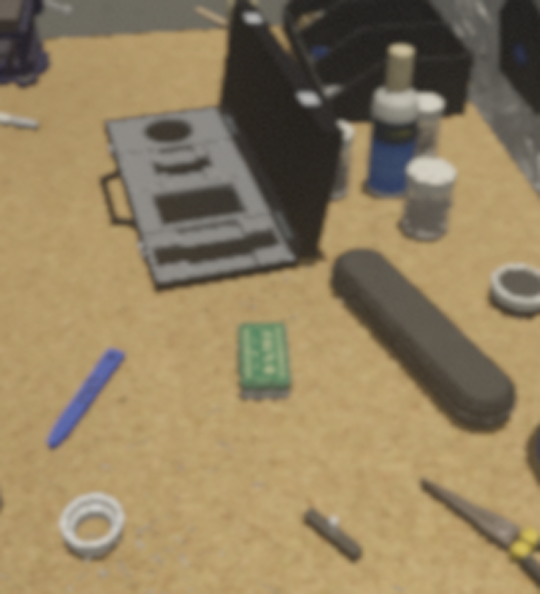

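The crops confirm the scene. The cup is the pale ring at top (400,251), 15 px or about 45 mm across. The bays are cup, pad, tin and lever from left to right, and a jar stands close behind the middle of the lid at top (255,157). Next I triangulate all of these.

```bash
cat > meas.py <<'E'
from h import *
def masks(im):
    hsv=cv2.cvtColor(im,cv2.COLOR_RGB2HSV);H,S,V=[hsv[:,:,i].astype(int) for i in range(3)]
    return dict(lever=(H>100)&(H<135)&(S>70),tin=(H>40)&(H<100)&(S>50),pad=(V<135),cup=(S<75)&(V>100),bay=V<75)
def ends(ct):
    p=ct.astype(float);m=cv2.boxPoints(cv2.minAreaRect(ct.astype(np.float32)))
    a,b=(m[0]+m[1])/2,(m[2]+m[3])/2;c,d=(m[1]+m[2])/2,(m[3]+m[0])/2
    return ((a,b),(c,d)) if np.linalg.norm(a-b)>np.linalg.norm(c-d) else ((c,d),(a,b))
E
python3 - <<'E'
from meas import *
t=load("top0");s=load("side0")
T=dict(lever=(325,235,375,270),tin=(325,188,365,215),pad=(390,180,418,204),cup=(388,238,414,264),b_cup=(196,208,220,234),b_pad=(226,202,244,232),b_tin=(248,193,276,234),b_lev=(278,184,299,234))
S=dict(lever=(180,252,222,300),tin=(250,242,285,285),pad=(275,312,312,345),cup=(186,308,222,340),b_cup=(220,170,245,184),b_pad=(225,183,250,197),b_tin=(225,197,262,214),b_lev=(223,212,278,232))
h=dict(lever=.008,tin=.02,pad=.011,cup=.019)
for n in T:
    k="bay" if n[:2]=="b_" else n
    ct1=blob(masks(t["img"])[k],T[n]);ct2=blob(masks(s["img"])[k],S[n])
    z=h.get(n,.005)
    P,e=tri(t,ct1[0],s,ct2[0])
    (a,b),(c,d)=ends(ct1[1]);A,B,C,D=[plane(t,q,z) for q in(a,b,c,d)]
    mid=(A+B)/2
    L=B-A
    print(n,"tri",P.round(4),"err",e.round(4),"| top@z cen",plane(t,ct1[0],z)[:2].round(4),"mid",mid[:2].round(4),"ang",np.degrees(np.arctan2(L[1],L[0])).round(1),"size",np.linalg.norm(L).round(3),np.linalg.norm(D-C).round(3),"| side@z",plane(s,ct2[0],z)[:2].round(4))
for n,p,q in(("front-left case",(197,246.5),None),("front-right",(306,232),None)): print(n,plane(t,p,.012).round(3))
# things behind the lid: (top px, side px) feature pairs on tops; lid free-edge corners
pairs=dict(lidR=((300,159.5),(293.5,178)),jar_lid_close=((254.5,157),(297.5,177)),jarR=((282.5,128.5),(329,193)),bottle=((254.5,125),(318,149)))
for n,(p,q) in pairs.items(): print(n,*[np.round(v,3) for v in tri(t,p,s,q)])
E
```

```text
lever tri [ 0.4214 -0.1954  0.0019] err 0.001 | top@z cen [ 0.4206 -0.1943] mid [ 0.4204 -0.1946] ang -120.3 size 0.11 0.013 | side@z [ 0.4224 -0.2013]
tin tri [ 0.5785 -0.182   0.0128] err 0.0032 | top@z cen [ 0.5756 -0.1807] mid [ 0.5759 -0.1801] ang -96.6 size 0.074 0.041 | side@z [ 0.5788 -0.189 ]
pad tri [ 0.6002 -0.3627  0.0011] err 0.0033 | top@z cen [ 0.5967 -0.3594] mid [ 0.5973 -0.3603] ang 125.6 size 0.055 0.012 | side@z [ 0.5997 -0.3694]
cup tri [ 0.4249 -0.3348  0.0153] err 0.0015 | top@z cen [ 0.424  -0.3337] mid [ 0.4232 -0.3337] ang 88.4 size 0.046 0.041 | side@z [ 0.4259 -0.3375]
b_cup tri [0.5294 0.2279 0.008 ] err 0.0022 | top@z cen [0.5287 0.2283] mid [0.5289 0.2277] ang 88.4 size 0.054 0.054 | side@z [0.5308 0.2332]
b_pad tri [0.5423 0.1469 0.0053] err 0.0072 | top@z cen [0.5387 0.1469] mid [0.539  0.1468] ang -173.8 size 0.062 0.02 | side@z [0.546  0.1483]
b_tin tri [0.5488 0.0669 0.0078] err 0.0029 | top@z cen [0.5478 0.067 ] mid [0.5481 0.0669] ang -173.5 size 0.089 0.055 | side@z [0.5507 0.0712]
b_lev tri [ 0.5591 -0.0137  0.006 ] err 0.0026 | top@z cen [ 0.5579 -0.0138] mid [ 0.5585 -0.0141] ang -173.1 size 0.127 0.027 | side@z [ 0.5606 -0.0122]
front-left case [0.453 0.26  0.012]
front-right [ 0.487 -0.064  0.012]
lidR [ 0.669 -0.044  0.158] 0.0
jar_lid_close [0.709 0.081 0.082] 0.014
jarR [ 0.787 -0.003  0.075] 0.002
bottle [0.767 0.076 0.174] 0.003
```

All of it agrees with the text: the bay pitch is about 81 mm, the bay floors measure about 6 mm, and the part sizes match. I'll write a planner that only prints numbers, then start with the lever.

```bash
cat > plan.py <<'E'
import sys
from h import *
from workcell import telemetry
def main(x,y,z,a,tilt=0):
    o=telemetry.get_obs();p=o["eef_pos"];Rc=R.from_quat(o["tool_rot"]);ar=np.radians(a)
    Rt=R.from_matrix(np.array([[np.cos(ar),np.sin(ar),0],[np.sin(ar),-np.cos(ar),0],[0,0,-1]]))
    rv=np.degrees((Rc.inv()*Rt).as_rotvec());sh=Rt.inv().apply(np.array([x,y,z])-p)
    print("t",o["clock"],"at",p.round(4),"turn/360",(rv/360).round(4),"rows",np.ceil(np.abs(rv).max()/7.16),"| shift/.3 after turn",(sh/.3).round(4),"rows xy",np.ceil(np.hypot(*sh[:2])/.0417),"z",np.ceil(abs(sh[2])/.0417),"F",o["ft_force"].round(1),"w",round(o["grip_width"],4),"gf",round(o["grasp_force"],1))
main(*map(float,sys.argv[1:]))
E
python3 plan.py .421 -.195 .10 59.7; python3 -m inch --help | head -5
```

```text
t 0.1 at [ 0.2117 -0.4523  0.2305] turn/360 [-0.0003 -0.0001 -0.0962] rows 5.0 | shift/.3 after turn [1.0925 0.1695 0.435 ] rows xy 8.0 z 4.0 F [-0.2 -0.   0.3] w 0.0849 gf 0.0invalid input: not JSON, or not a number
```

```bash
python3 -m inch '[[[0,0,-0.0192],[0,0,0.087],-0.1],[[0,0,-0.0192],[0,0,0.087],-0.1],[[0,0,-0.0192],[0,0,0.087],-0.1],[[0,0,-0.0192],[0,0,0.087],-0.1],[[0,0,-0.0192],[0,0,0.087],-0.1]]' && python3 -m inch '[[[0,0,0],[0.1214,0.0188,0],-0.1],[[0,0,0],[0.1214,0.0188,0],-0.1],[[0,0,0],[0.1214,0.0188,0],-0.1],[[0,0,0],[0.1214,0.0188,0],-0.1],[[0,0,0],[0.1214,0.0188,0],-0.1],[[0,0,0],[0.1214,0.0188,0],-0.1],[[0,0,0],[0.1214,0.0188,0],-0.1],[[0,0,0],[0.1214,0.0188,0],-0.1],[[0,0,0],[0.1214,0.0188,0],-0.1],[[0,0,0],[0,0,0],-0.1]]'; python3 plan.py .421 -.195 .003 59.7
python3 - <<'E'
from workcell import vision
from h import *
c=vision.camera("side");x,y=160,200
cv2.imwrite("pics/g1.png",cv2.resize(c["img"][y:y+150,x:x+130,::-1],None,fx=3.5,fy=3.5))
E
```

```text
clock: 0.52
eef_pos: [0.2118, -0.4524, 0.0993]
tool_rot: [0.866, 0.5, 0.0, -0.0]
ft_force: [0.4, 0.2, 0.3]
grip_width: 0.0471
grasp_force: 0.0
clock: 1.35
eef_pos: [0.425, -0.1912, 0.1007]
tool_rot: [0.866, 0.501, 0.001, -0.0]
ft_force: [-0.1, -0.6, 0.1]
grip_width: 0.0473
grasp_force: 0.0
t 1.35 at [ 0.425  -0.1912  0.1007] turn/360 [ 0.0002 -0.0004  0.0011] rows 1.0 | shift/.3 after turn [-0.0177 -0.005   0.3258] rows xy 1.0 z 3.0 F [-0.1 -0.6  0.1] w 0.0473 gf 0.0
```

View pics/g1.png

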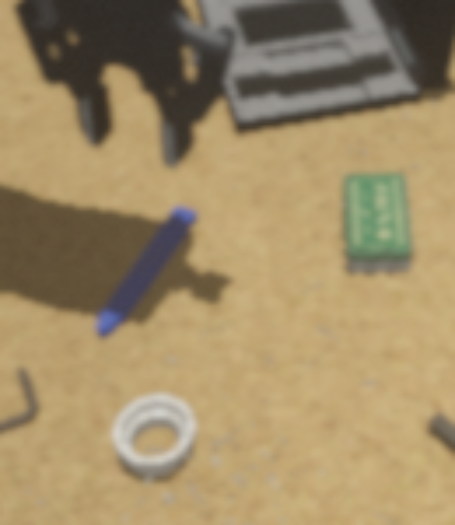

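The view shows the open fingers above the lever, straddling it. I'll correct 5 mm, descend and grip.

```bash
python3 -m inch '[[[0,0,0.001],[-0.0177,-0.005,0.1],-0.1],[[0,0,0],[0,0,0.1],-0.1],[[0,0,0],[0,0,0.06],-0.1],[[0,0,0],[0,0,0.03],-0.1],[[0,0,0],[0,0,0.02],-0.1],[[0,0,0],[0,0,0],-0.1],[[0,0,0],[0,0,0],-0.1]]'; python3 plan.py .421 -.195 .003 59.7
```

```text
clock: 1.98
eef_pos: [0.4177, -0.2002, 0.0083]
tool_rot: [0.869, 0.494, 0.0, 0.0]
ft_force: [-0.3, -0.2, 0.7]
grip_width: 0.047
grasp_force: 0.0
t 1.9833 at [ 0.4177 -0.2002  0.0083] turn/360 [ 0.0001  0.     -0.0013] rows 1.0 | shift/.3 after turn [0.0204 0.0007 0.0178] rows xy 1.0 z 1.0 F [-0.3 -0.2  0.7] w 0.047 gf 0.0
```

```bash
python3 -m inch '[[[0,0,-0.001],[0.02,0,0.0175],-0.1],[[0,0,0],[0,0,0],-0.1],[[0,0,0],[0,0,0],-0.1],[[0,0,0],[0,0,0],1],[[0,0,0],[0,0,0],1],[[0,0,0],[0,0,0],1],[[0,0,0],[0,0,0],1],[[0,0,0],[0,0,0],1],[[0,0,0],[0,0,0],1]]' && python3 -m inch '[[[0,0,0],[0,0,-0.05],1],[[0,0,0],[0,0,-0.13],1],[[0,0,0],[0,0,-0.13],1],[[0,0,0],[0,0,0],1],[[0,0,0],[0,0,0],1]]'; python3 plan.py .5583 -.014 .097 6.9
python3 - <<'E'
from workcell import vision
import numpy as np
from meas import *
for n,r in(("top",(300,200,400,290)),("side",(150,150,260,320))):
    c=vision.camera(n);np.save(f"pics/{n}1.npy",c,allow_pickle=True);b=blob(masks(c["img"])["lever"],r);(a,e),_=ends(b[1])
    for z in(.09,.1):
        A,B=plane(c,a,z),plane(c,e,z);print(n,z,((A+B)/2).round(4),np.degrees(np.arctan2(*(B-A)[1::-1])).round(1),np.linalg.norm(A-B).round(3))
E
```

```text
clock: 2.73
eef_pos: [0.4209, -0.1945, 0.0031]
tool_rot: [0.868, 0.497, 0.0, 0.0]
ft_force: [-1.0, 1.1, 6.2]
grip_width: 0.0133
grasp_force: 58.9
clock: 3.15
eef_pos: [0.4225, -0.1953, 0.0979]
tool_rot: [0.868, 0.497, 0.002, 0.002]
ft_force: [0.5, 0.8, 0.0]
grip_width: 0.0135
grasp_force: 58.7
t 3.15 at [ 0.4225 -0.1953  0.0979] turn/360 [ 0.0008 -0.0005  0.1465] rows 8.0 | shift/.3 after turn [ 0.522  -0.5456  0.003 ] rows xy 6.0 z 1.0 F [0.5 0.8 0. ] w 0.0135 gf 58.7
top 0.09 [ 0.4376 -0.1687  0.09  ] -115.9 0.046
top 0.1 [ 0.437  -0.1669  0.1   ] -115.9 0.045
side 0.09 [ 0.4037 -0.2191  0.09  ] -124.1 0.048
side 0.1 [ 0.4049 -0.2299  0.1   ] -124.1 0.047
```

```bash
python3 -m inch '[[[0,0,0.0183],[0,0,0],1],[[0,0,0.0183],[0,0,0],1],[[0,0,0.0183],[0,0,0],1],[[0,0,0.0183],[0,0,0],1],[[0,0,0.0183],[0,0,0],1],[[0,0,0.0183],[0,0,0],1],[[0,0,0.0183],[0,0,0],1],[[0,0,0.0183],[0,0,0],1],[[0,0,0],[0,0,0],1]]' && python3 -m inch '[[[0,0,0],[0.087,-0.091,0],1],[[0,0,0],[0.087,-0.091,0],1],[[0,0,0],[0.087,-0.091,0],1],[[0,0,0],[0.087,-0.091,0],1],[[0,0,0],[0.087,-0.091,0],1],[[0,0,0],[0.087,-0.091,0],1],[[0,0,0],[0,0,0],1],[[0,0,0],[0,0,0],1],[[0,0,0],[0,0,0],1]]';  python3 plan.py .5583 -.014 .009 6.9
```

```text
clock: 4.0
eef_pos: [0.4189, -0.1936, 0.0936]
tool_rot: [0.998, 0.06, -0.002, -0.001]
ft_force: [-0.9, -0.9, -0.6]
grip_width: 0.0136
grasp_force: 58.7
clock: 4.75
eef_pos: [0.5547, -0.0128, 0.094]
tool_rot: [0.998, 0.062, -0.002, 0.0]
ft_force: [-0.0, 0.4, 0.1]
grip_width: 0.013
grasp_force: 58.8
t 4.75 at [ 0.5547 -0.0128  0.094 ] turn/360 [-0.      0.0006  0.0005] rows 1.0 | shift/.3 after turn [0.0115 0.0054 0.2833] rows xy 1.0 z 3.0 F [-0.   0.4  0.1] w 0.013 gf 58.8
```

```bash
python3 -m inch '[[[0,0.0006,0.0005],[0.0115,0.0054,0.08],1],[[0,0,0],[0,0,0.1],1],[[0,0,0],[0,0,0.05],1],[[0,0,0],[0,0,0],1],[[0,0,0],[0,0,0.02],1],[[0,0,0],[0,0,0.02],1],[[0,0,0],[0,0,0.01],1],[[0,0,0],[0,0,0],1],[[0,0,0],[0,0,0],1]]';  python3 plan.py .5583 -.014 .008 6.9
python3 - <<'E'
from workcell import vision
from h import *
a=vision.camera("side")["img"][150:250,190:320];b=vision.camera("top")["img"][160:260,190:320]
cv2.imwrite("pics/p1.png",cv2.resize(np.hstack([a,b])[:,:,::-1],None,fx=3,fy=3,interpolation=cv2.INTER_CUBIC))
E
```

```text
clock: 5.5
eef_pos: [0.5604, -0.0141, 0.0122]
tool_rot: [0.998, 0.059, 0.002, -0.0]
ft_force: [0.2, 0.1, -0.2]
grip_width: 0.0132
grasp_force: 58.8
t 5.5 at [ 0.5604 -0.0141  0.0122] turn/360 [ 0.     -0.0008 -0.0004] rows 1.0 | shift/.3 after turn [-0.007  -0.0012  0.0139] rows xy 1.0 z 1.0 F [ 0.2  0.1 -0.2] w 0.0132 gf 58.8
```

View pics/p1.png

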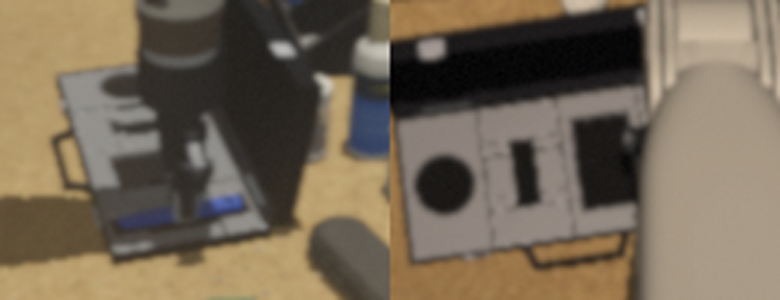

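The side view shows the lever lined up over its bay at crop (180,212). I'll lower it the last 4 mm, release with a small opening and lift.

```bash
python3 -m inch '[[[0,-0.0008,-0.0004],[-0.006,0,0.013],1],[[0,0,0],[0,0,0],1],[[0,0,0],[0,0,0],1],[[0,0,0],[0,0,0],0.3],[[0,0,0],[0,0,0],0.3],[[0,0,0],[0,0,0],0.3]]' && python3 -m inch '[[[0,0,0],[0,0,-0.03],0.3],[[0,0,0],[0,0,-0.1],0.3],[[0,0,0],[0,0,-0.12],0],[[0,0,0],[0,0,-0.1],-0.5],[[0,0,0],[0,0,0],-0.7],[[0,0,0],[0,0,0],-0.7]]'; python3 plan.py .4243 -.334 .12 6.9
```

```text
clock: 6.1
eef_pos: [0.5578, -0.0141, 0.0074]
tool_rot: [0.998, 0.06, -0.001, -0.0]
ft_force: [-0.0, -0.1, -0.1]
grip_width: 0.0297
grasp_force: 0.0
clock: 6.6
eef_pos: [0.5603, -0.0142, 0.1156]
tool_rot: [0.998, 0.06, 0.002, 0.0]
ft_force: [-0.6, 0.2, -0.1]
grip_width: 0.0723
grasp_force: 0.0
t 6.6 at [ 0.5603 -0.0142  0.1156] turn/360 [ 0.0001 -0.0007  0.    ] rows 1.0 | shift/.3 after turn [-0.578   1.0038 -0.0145] rows xy 9.0 z 1.0 F [-0.6  0.2 -0.1] w 0.0723 gf 0.0
```

```bash
python3 -m inch '[[[0,0,0],[-0.0642,0.1115,0],-0.7],[[0,0,0],[-0.0642,0.1115,0],-0.7],[[0,0,0],[-0.0642,0.1115,0],-0.7],[[0,0,0],[-0.0642,0.1115,0],-0.7],[[0,0,0],[-0.0642,0.1115,0],-0.7],[[0,0,0],[-0.0642,0.1115,0],-0.7],[[0,0,0],[-0.0642,0.1115,0],-0.7],[[0,0,0],[-0.0642,0.1115,0],-0.7],[[0,0,0],[-0.0642,0.1115,0],-0.7]]' && python3 -m inch '[[[0,0,0],[0,0,0.1],-0.7],[[0,0,0],[0,0,0.1],-0.7],[[0,0,0],[0,0,0],-0.7],[[0,0,0],[0,0,0],-0.7]]'; python3 plan.py .4243 -.334 .006 6.9
python3 - <<'E'
from workcell import vision
from meas import *
import numpy as np
c=vision.camera("top");b=blob(masks(c["img"])["lever"],(270,180,310,240));(a,e),_=ends(b[1]);A,B=plane(c,a,.013),plane(c,e,.013)
print("lever",((A+B)/2).round(4),np.degrees(np.arctan2(*(A-B)[1::-1])).round(1),np.linalg.norm(A-B).round(3))
s=vision.camera("side")["img"]
cv2.imwrite("pics/p2.png",cv2.resize(np.hstack([s[150:350,180:310],c["img"][150:350,190:320]])[:,:,::-1],None,fx=2.9,fy=2.9,interpolation=cv2.INTER_CUBIC))
E
```

```text
clock: 7.35
eef_pos: [0.4203, -0.3346, 0.1114]
tool_rot: [0.998, 0.06, -0.002, -0.001]
ft_force: [1.2, -0.0, 0.5]
grip_width: 0.0727
grasp_force: 0.0
clock: 7.68
eef_pos: [0.4198, -0.3321, 0.0504]
tool_rot: [0.998, 0.06, -0.003, -0.002]
ft_force: [0.2, -0.2, 0.8]
grip_width: 0.0726
grasp_force: 0.0
t 7.6833 at [ 0.4198 -0.3321  0.0504] turn/360 [-0.0009  0.0011 -0.0001] rows 1.0 | shift/.3 after turn [0.0141 0.0081 0.1479] rows xy 1.0 z 2.0 F [ 0.2 -0.2  0.8] w 0.0726 gf 0.0
lever [ 0.5561 -0.0131  0.013 ] 6.4 0.12
```

View pics/p2.png

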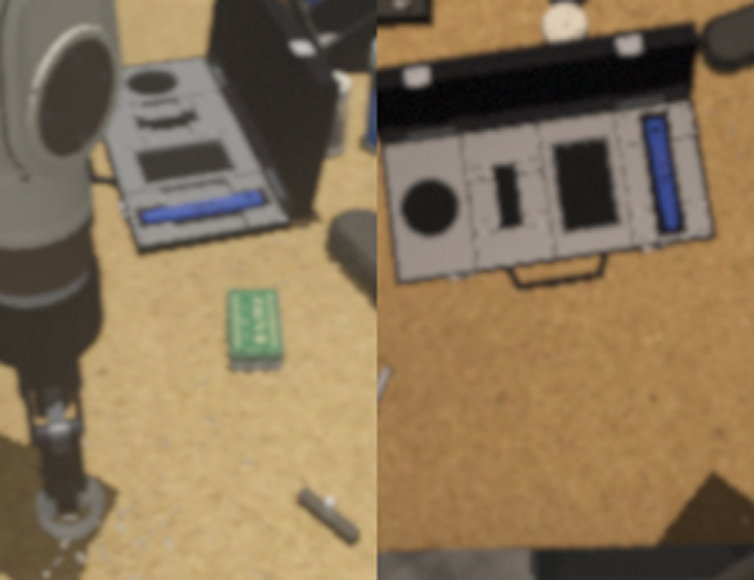

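The lever lies flat in its bay at (0.556, -0.013), 6.4°. The gripper is now above the cup, so I'll grip that next.

```bash
python3 -m inch '[[[-0.0009,0.0011,0],[0.012,0.007,0.07],-0.7],[[0,0,0],[0,0,0.05],-0.7],[[0,0,0],[0,0,0.025],-0.7],[[0,0,0],[0,0,0],-0.7],[[0,0,0],[0,0,0],-0.7]]'; python3 plan.py .4243 -.334 .006 6.9;  python3 -m inch '[[[0,0,0],[0,0,0],1],[[0,0,0],[0,0,0],1],[[0,0,0],[0,0,0],1],[[0,0,0],[0,0,0],1],[[0,0,0],[0,0,0],1],[[0,0,0],[0,0,0],1]]' && python3 -m inch '[[[0,0,0],[0,0,-0.05],1],[[0,0,0],[0,0,-0.13],1],[[0,0,0],[0,0,-0.13],1],[[0,0,0],[0,0,-0.1],1],[[0,0,0],[0,0,0],1],[[0,0,0],[0,0,0],1]]'; python3 plan.py .529 .228 .11 6.9
```

```text
clock: 8.2
eef_pos: [0.427, -0.3356, 0.0103]
tool_rot: [0.998, 0.061, 0.003, 0.003]
ft_force: [-0.6, -0.6, -0.3]
grip_width: 0.0724
grasp_force: 0.0
t 8.2 at [ 0.427  -0.3356  0.0103] turn/360 [ 0.001  -0.001   0.0001] rows 1.0 | shift/.3 after turn [-0.0084 -0.0065  0.0144] rows xy 1.0 z 1.0 F [-0.6 -0.6 -0.3] w 0.0724 gf 0.0
clock: 8.7
eef_pos: [0.4273, -0.3362, 0.0112]
tool_rot: [0.998, 0.06, 0.004, 0.003]
ft_force: [-1.5, 1.9, 5.6]
grip_width: 0.0413
grasp_force: 59.7
clock: 9.2
eef_pos: [0.4271, -0.3363, 0.1354]
tool_rot: [0.998, 0.06, 0.005, 0.005]
ft_force: [-0.3, 0.3, -1.9]
grip_width: 0.0414
grasp_force: 60.9
t 9.2 at [ 0.4271 -0.3363  0.1354] turn/360 [ 0.0016 -0.0016 -0.    ] rows 1.0 | shift/.3 after turn [ 0.5631 -1.8266  0.0846] rows xy 14.0 z 1.0 F [-0.3  0.3 -1.9] w 0.0414 gf 60.9
```

```bash
python3 -m inch '[[[0.0016,-0.0016,0],[0.0381,-0.1218,0],1],[[0,0,0],[0.0381,-0.1218,0],1],[[0,0,0],[0.0381,-0.1218,0],1],[[0,0,0],[0.0381,-0.1218,0],1],[[0,0,0],[0.0381,-0.1218,0],1],[[0,0,0],[0.0381,-0.1218,0],1],[[0,0,0],[0.0381,-0.1218,0],1],[[0,0,0],[0.0381,-0.1218,0],1],[[0,0,0],[0.0381,-0.1218,0],1]]' && python3 -m inch '[[[0,0,0],[0.0381,-0.1218,0],1],[[0,0,0],[0.0381,-0.1218,0],1],[[0,0,0],[0.0381,-0.1218,0],1],[[0,0,0],[0.0381,-0.1218,0],1],[[0,0,0],[0.0381,-0.1218,0],1],[[0,0,0],[0.0381,-0.1218,0],1],[[0,0,0],[0,0,0.1],1],[[0,0,0],[0,0,0.1],1],[[0,0,0],[0,0,0],1],[[0,0,0],[0,0,0],1]]' && python3 -m inch '[[[0,0,0],[0,0,0],1],[[0,0,0],[0,0,0],1]]'; python3 plan.py .5315 .228 .0165 6.9
python3 - <<'E'
from workcell import vision
from h import *
c=vision.camera("top");s=vision.camera("side")
cv2.imwrite("pics/p3.png",cv2.resize(np.hstack([s["img"][100:240,180:310],c["img"][160:300,180:310]])[:,:,::-1],None,fx=3,fy=3,interpolation=cv2.INTER_CUBIC))
E
```

```text
clock: 9.95
eef_pos: [0.4869, 0.0056, 0.1316]
tool_rot: [0.998, 0.06, -0.004, -0.002]
ft_force: [0.7, -0.7, 0.2]
grip_width: 0.0411
grasp_force: 60.9
clock: 10.78
eef_pos: [0.5331, 0.1541, 0.0753]
tool_rot: [0.992, 0.121, -0.011, -0.034]
ft_force: [0.3, 0.1, -0.4]
grip_width: 0.0413
grasp_force: 61.0
clock: 10.95
eef_pos: [0.5372, 0.1548, 0.0796]
tool_rot: [0.992, 0.121, -0.006, -0.035]
ft_force: [-0.2, -0.2, 0.9]
grip_width: 0.0411
grasp_force: 61.0
t 10.95 at [0.5372 0.1548 0.0796] turn/360 [-0.0112  0.0011  0.0195] rows 1.0 | shift/.3 after turn [ 0.0104 -0.2445  0.2105] rows xy 2.0 z 2.0 F [-0.2 -0.2  0.9] w 0.0411 gf 61.0
```

View pics/p3.png

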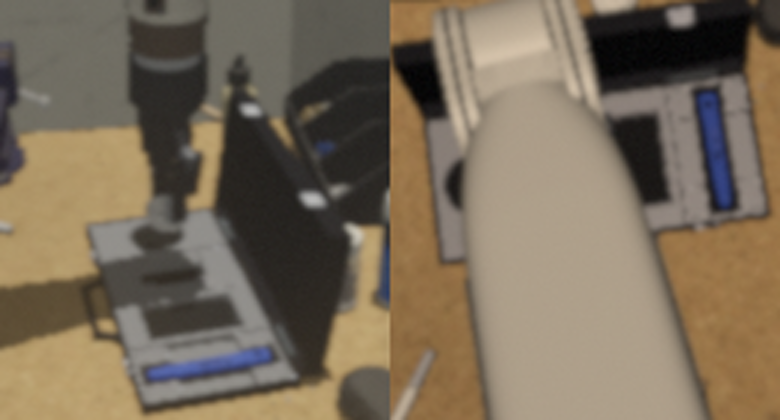

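The picture shows the cup held just above the insets but short of its bay (TCP y 0.155), with the tool turned by a few degrees. I'll check the joints.

```bash
python3 - <<'E'
from workcell import telemetry
o=telemetry.get_obs();print(o["joint_pos"].round(3),o["joint_vel"].round(3),o["tau"].round(1),o["eef_pos"],o["tool_rot"].round(3),o["ft_force"].round(2))
E
python3 -m inch '[[[-0.0056,0,0.0097],[0,0,-0.05],1],[[-0.0056,0.001,0.0097],[0,0,0],1],[[0,0,0],[0,0,0],1],[[0,0,0],[0,0,0],1]]'; python3 plan.py .5315 .228 .0165 6.9
python3 - <<'E'
from workcell import telemetry
o=telemetry.get_obs();print(o["joint_pos"].round(3))
E
```

```text
[ 0.242  0.466 -0.083  1.024  0.07   3.141] [ 0.001  0.    -0.005 -0.002 -0.001 -0.001] [  0.  -44.7  22.3   0.    0.2   0. ] [0.53742999 0.15484495 0.07994575] [ 0.992  0.121 -0.005 -0.035] [-1.02  0.76  0.15]
clock: 11.38
eef_pos: [0.5455, 0.1125, 0.0945]
tool_rot: [0.996, 0.093, -0.003, -0.017]
ft_force: [0.2, -0.6, -0.9]
grip_width: 0.0412
grasp_force: 61.0
t 11.3833 at [0.5455 0.1125 0.0945] turn/360 [-0.0053  0.0005  0.0104] rows 1.0 | shift/.3 after turn [-1.000e-04 -3.878e-01  2.601e-01] rows xy 3.0 z 2.0 F [ 0.2 -0.6 -0.9] w 0.0412 gf 61.0
[ 0.185  0.447 -0.069  1.057  0.034  3.141]
```

Joint 6 sits at its limit: j6 = j1 + 180° − yaw. The cup is round, so I'll turn the yaw to about 50°, which moves well away from the limit.

```bash
python3 -m inch '[[[0,0,-0.019],[0,0,0],1],[[0,0,-0.019],[0,0,0],1],[[0,0,-0.019],[0,0,0],1],[[0,0,-0.019],[0,0,0],1],[[0,0,-0.019],[0,0,0],1],[[0,0,-0.019],[0,0,0],1],[[0,0,0],[0,0,0],1],[[0,0,0],[0,0,0],1],[[0,0,0],[0,0,0],1]]'; python3 plan.py .529 .228 .06 50
```

```text
clock: 12.13
eef_pos: [0.5447, 0.1134, 0.0933]
tool_rot: [0.9, 0.436, 0.002, -0.017]
ft_force: [-1.2, -0.1, -0.2]
grip_width: 0.0413
grasp_force: 61.0
t 12.1333 at [0.5447 0.1134 0.0933] turn/360 [-0.0045 -0.0029  0.0046] rows 1.0 | shift/.3 after turn [ 0.2591 -0.2855  0.111 ] rows xy 3.0 z 1.0 F [-1.2 -0.1 -0.2] w 0.0413 gf 61.0
```

```bash
python3 -m inch '[[[-0.0045,-0.0029,0.0046],[0.067,-0.0714,0],1],[[0,0,0],[0.067,-0.0714,0],1],[[0,0,0],[0.067,-0.0714,0],1],[[0,0,0],[0.067,-0.0714,0],1],[[0,0,0],[0,0,0.1],1],[[0,0,0],[0,0,0],1],[[0,0,0],[0,0,0],1],[[0,0,0],[0,0,0],1],[[0,0,0],[0,0,0],1]]'; python3 plan.py .5306 .23 .0165 50
python3 - <<'E'
from workcell import vision
from h import *
c=vision.camera("top");s=vision.camera("side")
cv2.imwrite("pics/p4.png",cv2.resize(np.hstack([s["img"][100:240,180:310],c["img"][160:300,180:310]])[:,:,::-1],None,fx=3,fy=3,interpolation=cv2.INTER_CUBIC))
E
```

```text
clock: 12.88
eef_pos: [0.5305, 0.229, 0.0652]
tool_rot: [0.906, 0.423, 0.001, 0.0]
ft_force: [-0.1, 0.6, 0.5]
grip_width: 0.0412
grasp_force: 61.0
t 12.8833 at [0.5305 0.229  0.0652] turn/360 [ 0.0001 -0.0001  0.0001] rows 1.0 | shift/.3 after turn [ 0.0029 -0.0019  0.1624] rows xy 1.0 z 2.0 F [-0.1  0.6  0.5] w 0.0412 gf 61.0
```

View pics/p4.png

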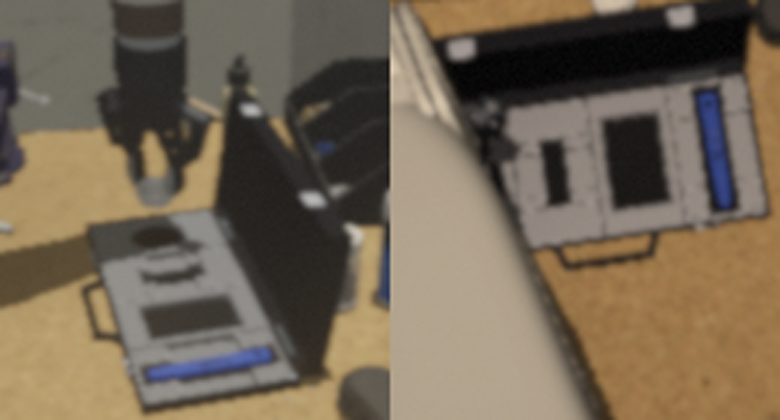

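The cup is held level above the round bay at crop (157,190). I'll lower it and release.

```bash
python3 -m inch '[[[0,0,0],[0,0,0.08],1],[[0,0,0],[0,0,0.04],1],[[0,0,0],[0,0,0.025],1],[[0,0,0],[0,0,0.015],1],[[0,0,0],[0,0,0],1],[[0,0,0],[0,0,0],1],[[0,0,0],[0,0,0],1]]'; python3 plan.py .5306 .23 .0165 50
```

```text
clock: 13.57
eef_pos: [0.5304, 0.2296, 0.0169]
tool_rot: [0.906, 0.423, 0.001, 0.0]
ft_force: [-1.1, 0.5, 0.2]
grip_width: 0.041
grasp_force: 61.0
t 13.5667 at [0.5304 0.2296 0.0169] turn/360 [ 0.0001 -0.0002  0.0003] rows 1.0 | shift/.3 after turn [ 0.0015 -0.0004  0.0012] rows xy 1.0 z 1.0 F [-1.1  0.5  0.2] w 0.041 gf 61.0
```

```bash
python3 -m inch '[[[0,0,0],[0,0,0.003],1],[[0,0,0],[0,0,0],-0.4],[[0,0,0],[0,0,0],-0.4],[[0,0,0],[0,0,0],-0.4],[[0,0,0],[0,0,0],-0.4],[[0,0,0],[0,0,-0.05],-0.4],[[0,0,0],[0,0,-0.1],-0.4],[[0,0,0],[0,0,-0.13],-0.4],[[0,0,0],[0,0,-0.13],-0.4]]' && python3 -m inch '[[[0,0,-0.0195],[0,0,0],-0.3],[[0,0,-0.0195],[0,0,0],-0.3],[[0,0,-0.0195],[0,0,0],-0.3],[[0,0,-0.0195],[0,0,0],-0.3],[[0,0,-0.0195],[0,0,0],-0.3],[[0,0,-0.0195],[0,0,0],-0.3],[[0,0,-0.0195],[0,0,0],-0.3],[[0,0,-0.0195],[0,0,0],-0.3],[[0,0,-0.0195],[0,0,0],-0.3],[[0,0,-0.0195],[0,0,0],-0.3]]' && python3 -m inch '[[[0,0,-0.0151],[0,0,0],-0.3],[[0,0,0],[0,0,0],-0.3],[[0,0,0],[0,0,0],-0.3]]'; python3 plan.py .598 -.361 .12 125.6
```

```text
clock: 14.32
eef_pos: [0.5285, 0.2291, 0.1383]
tool_rot: [0.906, 0.424, -0.002, 0.0]
ft_force: [0.8, 1.1, -0.1]
grip_width: 0.0599
grasp_force: 0.0
clock: 15.15
eef_pos: [0.5296, 0.2295, 0.138]
tool_rot: [0.495, 0.869, -0.0, -0.0]
ft_force: [0.2, -0.3, -1.4]
grip_width: 0.0554
grasp_force: 0.0
clock: 15.4
eef_pos: [0.5296, 0.2295, 0.1381]
tool_rot: [0.457, 0.89, -0.0, -0.0]
ft_force: [0.5, 1.1, -0.2]
grip_width: 0.056
grasp_force: 0.0
t 15.4 at [0.5296 0.2295 0.1381] turn/360 [-0.0001  0.      0.0001] rows 1.0 | shift/.3 after turn [-1.7333 -0.9604  0.0602] rows xy 15.0 z 1.0 F [ 0.5  1.1 -0.2] w 0.056 gf 0.0
```

```bash
python3 -m inch '[[[0,0,0],[-0.1083,-0.06,0],-0.3],[[0,0,0],[-0.1083,-0.06,0],-0.3],[[0,0,0],[-0.1083,-0.06,0],-0.3],[[0,0,0],[-0.1083,-0.06,0],-0.3],[[0,0,0],[-0.1083,-0.06,0],-0.3],[[0,0,0],[-0.1083,-0.06,0],-0.3],[[0,0,0],[-0.1083,-0.06,0],-0.3],[[0,0,0],[-0.1083,-0.06,0],-0.3]]' && python3 -m inch '[[[0,0,0],[-0.1083,-0.06,0],-0.3],[[0,0,0],[-0.1083,-0.06,0],-0.3],[[0,0,0],[-0.1083,-0.06,0],-0.3],[[0,0,0],[-0.1083,-0.06,0],-0.3],[[0,0,0],[-0.1083,-0.06,0],-0.3],[[0,0,0],[-0.1083,-0.06,0],-0.3],[[0,0,0],[-0.1083,-0.06,0],-0.3],[[0,0,0],[-0.1083,-0.06,0],-0.3]]' && python3 -m inch '[[[0,0,0],[0,0,0.1],-0.3],[[0,0,0],[0,0,0],-0.3],[[0,0,0],[0,0,0],-0.3],[[0,0,0],[0,0,0],-0.3],[[0,0,0],[0,0,0],-0.3]]'; python3 plan.py .598 -.361 .0035 125.6
python3 - <<'E'
from workcell import vision
from h import *
c=vision.camera("top");s=vision.camera("side")
cv2.imwrite("pics/p5.png",cv2.resize(np.hstack([s["img"][220:370,220:350],c["img"][150:300,190:320]])[:,:,::-1],None,fx=3,fy=3,interpolation=cv2.INTER_CUBIC))
E
```

```text
clock: 16.07
eef_pos: [0.5647, -0.0673, 0.1384]
tool_rot: [0.457, 0.89, -0.0, 0.0]
ft_force: [1.1, 0.3, -0.0]
grip_width: 0.0555
grasp_force: 0.0
clock: 16.73
eef_pos: [0.5996, -0.3624, 0.1383]
tool_rot: [0.457, 0.889, -0.0, -0.0]
ft_force: [0.8, -0.1, 0.8]
grip_width: 0.0554
grasp_force: 0.0
clock: 17.15
eef_pos: [0.6005, -0.3596, 0.1098]
tool_rot: [0.455, 0.89, -0.0, 0.001]
ft_force: [-0.3, -0.3, 0.6]
grip_width: 0.0555
grasp_force: 0.0
t 17.15 at [ 0.6005 -0.3596  0.1098] turn/360 [0.     0.0002 0.0006] rows 1.0 | shift/.3 after turn [ 0.0008 -0.0094  0.3543] rows xy 1.0 z 3.0 F [-0.3 -0.3  0.6] w 0.0555 gf 0.0
```

View pics/p5.png

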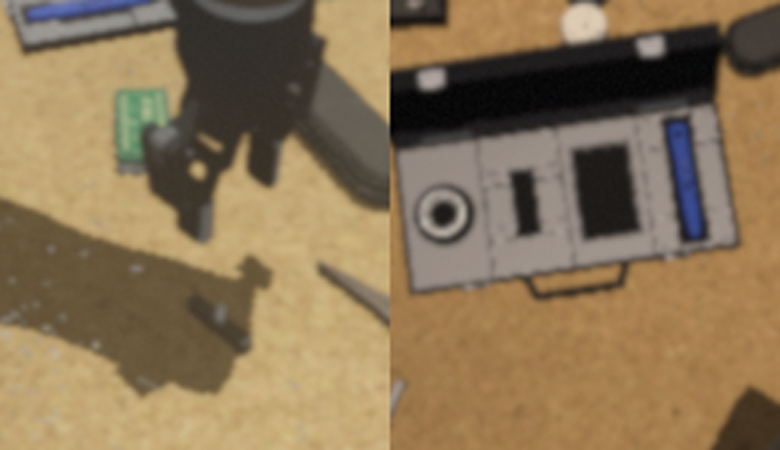

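The cup sits centred in its round bay at crop (443,213), and the open fingers are above the pad. I'll descend and grip it.

```bash
python3 -m inch '[[[0,0,0.0005],[0,-0.007,0.12],-0.3],[[0,0,0],[0,0,0.12],-0.3],[[0,0,0],[0,0,0.06],-0.3],[[0,0,0],[0,0,0.03],-0.3],[[0,0,0],[0,0,0.012],-0.3],[[0,0,0],[0,0,0.012],-0.3],[[0,0,0],[0,0,0],-0.3],[[0,0,0],[0,0,0],-0.3],[[0,0,0],[0,0,0],-0.3]]'; python3 plan.py .598 -.361 .0035 125.6
```

```text
clock: 18.0
eef_pos: [0.5992, -0.3626, 0.0042]
tool_rot: [0.457, 0.889, -0.0, 0.002]
ft_force: [-0.5, -0.5, -0.8]
grip_width: 0.0553
grasp_force: 0.0
t 18.0 at [ 0.5992 -0.3626  0.0042] turn/360 [ 0.0001  0.0005 -0.    ] rows 1.0 | shift/.3 after turn [ 0.0067 -0.0003  0.0023] rows xy 1.0 z 1.0 F [-0.5 -0.5 -0.8] w 0.0553 gf 0.0
```

```bash
python3 -m inch '[[[0,0,0],[0.003,0,0.002],-0.3],[[0,0,0],[0,0,0],1],[[0,0,0],[0,0,0],1],[[0,0,0],[0,0,0],1],[[0,0,0],[0,0,0],1],[[0,0,0],[0,0,0],1],[[0,0,0],[0,0,0],1],[[0,0,0],[0,0,0],1]]' && python3 -m inch '[[[0,0,0],[0,0,-0.05],1],[[0,0,0],[0,0,-0.13],1],[[0,0,0],[0,0,-0.13],1],[[0,0,0],[0,0,-0.08],1],[[0,0,0],[0,0,0],1],[[0,0,0],[0,0,0],1],[[0,0,0],[0,0,0],1]]';python3 plan.py .539 .147 .12 186.7
python3 - <<'E'
from workcell import vision
from h import *
s=vision.camera("side")
cv2.imwrite("pics/p6.png",cv2.resize(s["img"][200:350,220:370,::-1],None,fx=3,fy=3,interpolation=cv2.INTER_CUBIC))
E
```

```text
clock: 18.67
eef_pos: [0.5978, -0.3613, 0.0019]
tool_rot: [0.457, 0.889, -0.0, 0.0]
ft_force: [-0.9, -0.4, 1.9]
grip_width: 0.0082
grasp_force: 61.9
clock: 19.25
eef_pos: [0.5969, -0.3608, 0.1176]
tool_rot: [0.457, 0.889, -0.0, -0.001]
ft_force: [0.1, 0.6, -0.6]
grip_width: 0.0084
grasp_force: 61.7
t 19.25 at [ 0.5969 -0.3608  0.1176] turn/360 [-0.     -0.0003 -0.1698] rows 9.0 | shift/.3 after turn [-0.0057  1.7036 -0.0081] rows xy 13.0 z 1.0 F [ 0.1  0.6 -0.6] w 0.0084 gf 61.7
```

View pics/p6.png

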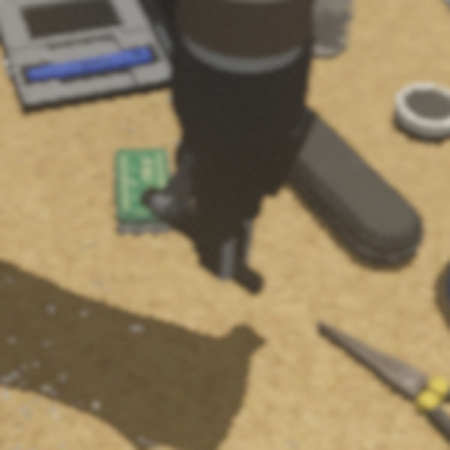

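The pad is held level, with its near end showing past the fingers at crop (245,283). Next I turn and carry it to its bay.

```bash
python3 -m inch '[[[0,0,-0.0189],[0,0,0],1],[[0,0,-0.0189],[0,0,0],1],[[0,0,-0.0189],[0,0,0],1],[[0,0,-0.0189],[0,0,0],1],[[0,0,-0.0189],[0,0,0],1],[[0,0,-0.0189],[0,0,0],1],[[0,0,-0.0189],[0,0,0],1],[[0,0,-0.0189],[0,0,0],1],[[0,0,-0.0186],[0,0,0],1],[[0,0,0],[0,0,0],1]]' && python3 -m inch '[[[0,0,0],[0,0.1217,0],1],[[0,0,0],[0,0.1217,0],1],[[0,0,0],[0,0.1217,0],1],[[0,0,0],[0,0.1217,0],1],[[0,0,0],[0,0.1217,0],1],[[0,0,0],[0,0.1217,0],1],[[0,0,0],[0,0.1217,0],1],[[0,0,0],[0,0.1217,0],1]]' && python3 -m inch '[[[0,0,0],[0,0.1217,0],1],[[0,0,0],[0,0.1217,0],1],[[0,0,0],[0,0.1217,0],1],[[0,0,0],[0,0.1217,0],1],[[0,0,0],[0,0.1217,0],1],[[0,0,0],[0,0.1217,0],1],[[0,0,0],[0,0,0],1],[[0,0,0],[0,0,0],1],[[0,0,0],[0,0,0],1],[[0,0,0],[0,0,0],1]]'; python3 plan.py .539 .147 .009 186.7
```

```text
clock: 20.13
eef_pos: [0.5963, -0.3604, 0.1159]
tool_rot: [-0.059, 0.998, 0.001, -0.002]
ft_force: [0.5, -0.1, 0.1]
grip_width: 0.0083
grasp_force: 61.7
clock: 20.8
eef_pos: [0.5619, -0.0693, 0.1171]
tool_rot: [-0.057, 0.998, 0.0, -0.001]
ft_force: [0.6, 0.5, -0.8]
grip_width: 0.0084
grasp_force: 61.7
clock: 21.63
eef_pos: [0.5375, 0.1453, 0.1177]
tool_rot: [-0.057, 0.998, -0.001, -0.001]
ft_force: [0.0, 1.9, -0.5]
grip_width: 0.0082
grasp_force: 61.7
t 21.6333 at [0.5375 0.1453 0.1177] turn/360 [-0.0002 -0.0003 -0.0004] rows 1.0 | shift/.3 after turn [-0.0056  0.005   0.3624] rows xy 1.0 z 3.0 F [ 0.   1.9 -0.5] w 0.0082 gf 61.7
```

```bash
python3 -m inch '[[[0,0,-0.0004],[-0.0056,0.005,0.1],1],[[0,0,0],[0,0,0.1],1],[[0,0,0],[0,0,0.08],1],[[0,0,0],[0,0,0.04],1],[[0,0,0],[0,0,0.025],1],[[0,0,0],[0,0,0.012],1],[[0,0,0],[0,0,0],1],[[0,0,0],[0,0,0],1],[[0,0,0],[0,0,0],1]]';  python3 plan.py .539 .147 .008 186.7
```

```text
clock: 22.38
eef_pos: [0.5405, 0.1482, 0.0126]
tool_rot: [-0.059, 0.998, 0.0, 0.001]
ft_force: [-0.6, 0.7, 0.0]
grip_width: 0.0082
grasp_force: 61.7
t 22.3833 at [0.5405 0.1482 0.0126] turn/360 [-0.      0.0004  0.0003] rows 1.0 | shift/.3 after turn [ 0.0053 -0.0032  0.0152] rows xy 1.0 z 1.0 F [-0.6  0.7  0. ] w 0.0082 gf 61.7
```

```bash
python3 -m inch '[[[0,0,0],[0.004,-0.003,0.008],1],[[0,0,0],[0,0,0.008],1],[[0,0,0],[0,0,0],1],[[0,0,0],[0,0,0],1]]'&& python3 -m inch '[[[0,0,0],[0,0,0],0.4],[[0,0,0],[0,0,0],0.4],[[0,0,0],[0,0,0],0.4],[[0,0,0],[0,0,-0.03],0.4],[[0,0,0],[0,0,-0.1],0.4],[[0,0,0],[0,0,-0.13],-0.2],[[0,0,0],[0,0,-0.13],-0.6],[[0,0,0],[0,0,0],-0.6],[[0,0,0],[0,0,0],-0.6],[[0,0,0],[0,0,0],-0.6]]'; python3 plan.py .577 -.181 .12 83.4
```

```text
clock: 22.72
eef_pos: [0.5385, 0.1472, 0.0068]
tool_rot: [-0.06, 0.998, -0.0, 0.0]
ft_force: [-0.2, -0.1, 1.0]
grip_width: 0.0083
grasp_force: 61.8
clock: 23.55
eef_pos: [0.5382, 0.1472, 0.124]
tool_rot: [-0.06, 0.998, -0.0, 0.0]
ft_force: [-0.1, 0.1, -0.7]
grip_width: 0.0686
grasp_force: 0.0
t 23.55 at [0.5382 0.1472 0.124 ] turn/360 [0.000e+00 1.000e-04 2.874e-01] rows 15.0 | shift/.3 after turn [-1.0717  0.2543  0.0135] rows xy 8.0 z 1.0 F [-0.1  0.1 -0.7] w 0.0686 gf 0.0
```

```bash
python3 -m inch '[[[0,0,0.0192],[0,0,0],-0.7],[[0,0,0.0192],[0,0,0],-0.7],[[0,0,0.0192],[0,0,0],-0.7],[[0,0,0.0192],[0,0,0],-0.7],[[0,0,0.0192],[0,0,0],-0.7],[[0,0,0.0192],[0,0,0],-0.7],[[0,0,0.0192],[0,0,0],-0.7],[[0,0,0.0192],[0,0,0],-0.7]]' && python3 -m inch '[[[0,0,0.0192],[0,0,0],-0.7],[[0,0,0.0192],[0,0,0],-0.7],[[0,0,0.0192],[0,0,0],-0.7],[[0,0,0.0192],[0,0,0],-0.7],[[0,0,0.0192],[0,0,0],-0.7],[[0,0,0.0192],[0,0,0],-0.7],[[0,0,0.0186],[0,0,0],-0.7]]' && python3 -m inch '[[[0,0,0],[-0.1191,0.0283,0],-0.7],[[0,0,0],[-0.1191,0.0283,0],-0.7],[[0,0,0],[-0.1191,0.0283,0],-0.7],[[0,0,0],[-0.1191,0.0283,0],-0.7],[[0,0,0],[-0.1191,0.0283,0],-0.7],[[0,0,0],[-0.1191,0.0283,0],-0.7],[[0,0,0],[-0.1191,0.0283,0],-0.7],[[0,0,0],[-0.1191,0.0283,0],-0.7],[[0,0,0],[-0.1191,0.0283,0],-0.7]]' && python3 -m inch '[[[0,0,0],[0,0,0.1],-0.7],[[0,0,0],[0,0,0.08],-0.7],[[0,0,0],[0,0,0],-0.7],[[0,0,0],[0,0,0],-0.7],[[0,0,0],[0,0,0],-0.7]]'; python3 plan.py .577 -.181 .01 83.4
python3 - <<'E'
from workcell import vision
from h import *
c=vision.camera("top");s=vision.camera("side")
cv2.imwrite("pics/p7.png",cv2.resize(np.hstack([s["img"][160:310,200:330],c["img"][120:270,190:320]])[:,:,::-1],None,fx=3,fy=3,interpolation=cv2.INTER_CUBIC))
E
```

```text
clock: 24.22
eef_pos: [0.5366, 0.1467, 0.1213]
tool_rot: [0.413, 0.911, -0.002, -0.002]
ft_force: [0.1, 0.2, 0.4]
grip_width: 0.0723
grasp_force: 0.0
clock: 24.8
eef_pos: [0.5366, 0.1467, 0.1213]
tool_rot: [0.749, 0.663, -0.002, -0.001]
ft_force: [-0.0, 0.3, -0.1]
grip_width: 0.0725
grasp_force: 0.0
clock: 25.55
eef_pos: [0.5755, -0.1824, 0.1214]
tool_rot: [0.747, 0.665, -0.001, -0.002]
ft_force: [0.8, 0.7, 0.8]
grip_width: 0.0723
grasp_force: 0.0
clock: 25.97
eef_pos: [0.5769, -0.1806, 0.0696]
tool_rot: [0.747, 0.665, -0.001, -0.0]
ft_force: [1.4, 0.2, 0.6]
grip_width: 0.0727
grasp_force: 0.0
t 25.9667 at [ 0.5769 -0.1806  0.0696] turn/360 [-0.0002  0.      0.0001] rows 1.0 | shift/.3 after turn [-0.0011  0.0004  0.1986] rows xy 1.0 z 2.0 F [1.4 0.2 0.6] w 0.0727 gf 0.0
```

View pics/p7.png

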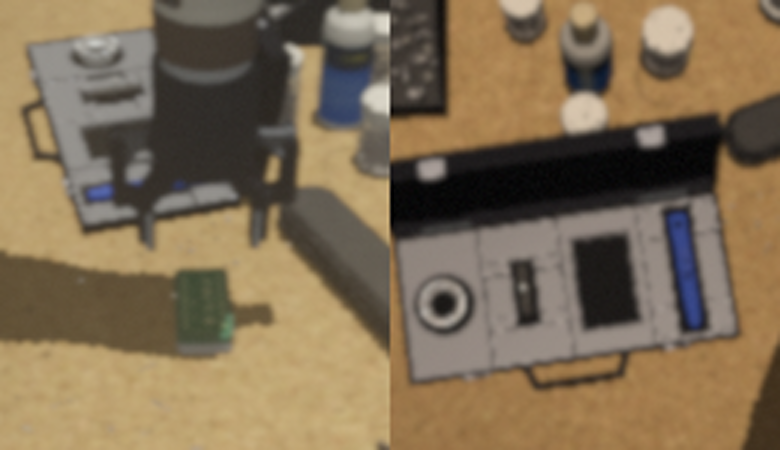

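The pad lies in its bay at crop (523,290), and the fingers straddle the tin. I'll descend to z 0.010 and grip.

```bash
python3 -m inch '[[[0,0,0],[0,0,0.1],-0.7],[[0,0,0],[0,0,0.06],-0.7],[[0,0,0],[0,0,0.038],-0.7],[[0,0,0],[0,0,0],-0.7],[[0,0,0],[0,0,0],-0.7],[[0,0,0],[0,0,0],-0.7],[[0,0,0],[0,0,0],-0.7]]'; python3 plan.py .577 -.181 .01 83.4;  python3 -m inch '[[[0,0,0],[0,0,0],1],[[0,0,0],[0,0,0],1],[[0,0,0],[0,0,0],1],[[0,0,0],[0,0,0],1],[[0,0,0],[0,0,0],1],[[0,0,0],[0,0,0],1],[[0,0,0],[0,0,0],1]]' && python3 -m inch '[[[0,0,0],[0,0,-0.05],1],[[0,0,0],[0,0,-0.13],1],[[0,0,0],[0,0,-0.13],1],[[0,0,0],[0,0,-0.05],1],[[0,0,0],[0,0,0],1],[[0,0,0],[0,0,0],1],[[0,0,0],[0,0,0],1]]';python3 plan.py .5483 .067 .11 186.7
```

```text
clock: 26.65
eef_pos: [0.5785, -0.1814, 0.012]
tool_rot: [0.747, 0.665, 0.001, 0.001]
ft_force: [-0.5, 0.1, 0.3]
grip_width: 0.0724
grasp_force: 0.0
t 26.65 at [ 0.5785 -0.1814  0.012 ] turn/360 [0.0005 0.0002 0.    ] rows 1.0 | shift/.3 after turn [ 0.0008 -0.0052  0.0067] rows xy 1.0 z 1.0 F [-0.5  0.1  0.3] w 0.0724 gf 0.0
clock: 27.23
eef_pos: [0.5781, -0.1814, 0.0116]
tool_rot: [0.747, 0.665, 0.0, 0.001]
ft_force: [-1.0, 0.1, 5.8]
grip_width: 0.0428
grasp_force: 61.5
clock: 27.82
eef_pos: [0.576, -0.1807, 0.1167]
tool_rot: [0.747, 0.665, -0.001, -0.001]
ft_force: [0.4, -0.2, -1.1]
grip_width: 0.0429
grasp_force: 61.2
t 27.8167 at [ 0.576  -0.1807  0.1167] turn/360 [-0.0003 -0.0004 -0.287 ] rows 15.0 | shift/.3 after turn [-0.0048  0.8308  0.0222] rows xy 6.0 z 1.0 F [ 0.4 -0.2 -1.1] w 0.0429 gf 61.2
```

```bash
python3 -m inch '[[[0,0,-0.0192],[0,0,0],1],[[0,0,-0.0192],[0,0,0],1],[[0,0,-0.0192],[0,0,0],1],[[0,0,-0.0192],[0,0,0],1],[[0,0,-0.0192],[0,0,0],1],[[0,0,-0.0192],[0,0,0],1],[[0,0,-0.0192],[0,0,0],1],[[0,0,-0.0192],[0,0,0],1]]' && python3 -m inch '[[[0,0,-0.0192],[0,0,0],1],[[0,0,-0.0192],[0,0,0],1],[[0,0,-0.0192],[0,0,0],1],[[0,0,-0.0192],[0,0,0],1],[[0,0,-0.0192],[0,0,0],1],[[0,0,-0.0192],[0,0,0],1],[[0,0,-0.0182],[0,0,0],1]]' && python3 -m inch '[[[0,0,0],[-0.0007,0.1187,0],1],[[0,0,0],[-0.0007,0.1187,0],1],[[0,0,0],[-0.0007,0.1187,0],1],[[0,0,0],[-0.0007,0.1187,0],1],[[0,0,0],[-0.0007,0.1187,0],1],[[0,0,0],[-0.0007,0.1187,0],1],[[0,0,0],[-0.0007,0.1187,0],1],[[0,0,0],[0,0,0.1],1],[[0,0,0],[0,0,0.06],1]]' && python3 -m inch '[[[0,0,0],[0,0,0],1],[[0,0,0],[0,0,0],1],[[0,0,0],[0,0,0],1],[[0,0,0],[0,0,0],1]]'; python3 plan.py .5483 .067 .0165 186.7
python3 - <<'E'
from workcell import vision
from h import *
s=vision.camera("side")
cv2.imwrite("pics/p8.png",cv2.resize(s["img"][120:260,190:320,::-1],None,fx=3,fy=3,interpolation=cv2.INTER_CUBIC))
E
```

```text
clock: 28.48
eef_pos: [0.5754, -0.1806, 0.1153]
tool_rot: [0.35, 0.937, -0.0, -0.003]
ft_force: [-0.1, 0.4, -0.5]
grip_width: 0.0432
grasp_force: 61.2
clock: 29.07
eef_pos: [0.5753, -0.1805, 0.1153]
tool_rot: [-0.061, 0.998, 0.001, -0.003]
ft_force: [0.3, -0.5, 0.1]
grip_width: 0.0426
grasp_force: 61.2
clock: 29.82
eef_pos: [0.5475, 0.069, 0.0671]
tool_rot: [-0.061, 0.998, -0.0, -0.002]
ft_force: [-0.4, -0.6, -1.9]
grip_width: 0.043
grasp_force: 61.3
clock: 30.15
eef_pos: [0.5502, 0.0662, 0.0709]
tool_rot: [-0.058, 0.998, -0.0, 0.001]
ft_force: [1.0, -0.4, -0.0]
grip_width: 0.0426
grasp_force: 61.3
t 30.15 at [0.5502 0.0662 0.0709] turn/360 [-0.0001  0.0002 -0.0001] rows 1.0 | shift/.3 after turn [0.0061 0.0034 0.1813] rows xy 1.0 z 2.0 F [ 1.  -0.4 -0. ] w 0.0426 gf 61.3
```

View pics/p8.png

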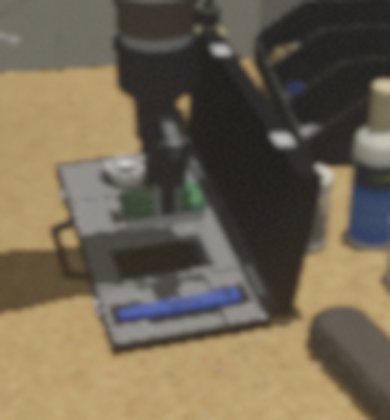

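The tin is held above its bay at crop (160,200). I'll lower it.

```bash
python3 -m inch '[[[0,0,0],[0.004,0.003,0.08],1],[[0,0,0],[0,0,0.05],1],[[0,0,0],[0,0,0.025],1],[[0,0,0],[0,0,0.015],1],[[0,0,0],[0,0,0.004],1],[[0,0,0],[0,0,0],1],[[0,0,0],[0,0,0],1],[[0,0,0],[0,0,0],1]]';  python3 plan.py .5483 .067 .0165 186.7
```

```text
clock: 30.87
eef_pos: [0.549, 0.0675, 0.0189]
tool_rot: [-0.058, 0.998, -0.0, 0.001]
ft_force: [0.4, -0.5, -0.0]
grip_width: 0.0429
grasp_force: 61.3
t 30.8667 at [0.549  0.0675 0.0189] turn/360 [-0.0001  0.0003  0.    ] rows 1.0 | shift/.3 after turn [ 0.0025 -0.0013  0.008 ] rows xy 1.0 z 1.0 F [ 0.4 -0.5 -0. ] w 0.0429 gf 61.3
```

```bash
python3 -m inch '[[[0,0,0],[0.001,0,0.007],1],[[0,0,0],[0,0,0],1],[[0,0,0],[0,0,0],1],[[0,0,0],[0,0,0],-0.4],[[0,0,0],[0,0,0],-0.4],[[0,0,0],[0,0,0],-0.4],[[0,0,0],[0,0,0],-0.4],[[0,0,0],[0,0,-0.05],-0.4]]' && python3 -m inch '[[[0,0,0],[0,0,-0.13],-0.4],[[0,0,0],[0,0,-0.13],1],[[0,0,0],[0,0,-0.13],1],[[0,0,0],[0,0,-0.13],1],[[0,0,0],[0.13,0,-0.03],1],[[0,0,0],[0.13,0,-0.03],1],[[0,0,0],[0.13,0,-0.03],1],[[0,0,0],[0,0.13,0],1],[[0,0,0],[0,0,0],1],[[0,0,0],[0,0,0],1]]'
python3 - <<'E'
from workcell import vision,telemetry
from meas import *
c=vision.camera("top");s=vision.camera("side");np.save("pics/top2.npy",c,allow_pickle=True);np.save("pics/side2.npy",s,allow_pickle=True)
cv2.imwrite("pics/p9.png",cv2.resize(np.hstack([s["img"][130:260,200:340],c["img"][100:230,180:320]])[:,:,::-1],None,fx=2.8,fy=2.8,interpolation=cv2.INTER_CUBIC))
o=telemetry.get_obs();print(o["joint_pos"].round(3),o["eef_pos"])
# lid free edge in dark/latches; jars near: report top-plane positions for z guesses
for n,p,q in(("latchL",(203.5,179),None),):pass
E
```

```text
clock: 31.53
eef_pos: [0.5451, 0.067, 0.0282]
tool_rot: [-0.059, 0.998, -0.0, -0.003]
ft_force: [-0.7, -0.3, 0.0]
grip_width: 0.0599
grasp_force: 0.0
clock: 32.37
eef_pos: [0.4266, 0.0935, 0.2144]
tool_rot: [-0.06, 0.998, -0.0, 0.001]
ft_force: [-0.1, -0.7, -0.1]
grip_width: -0.0001
grasp_force: 0.0
[ 2.140e-01  1.260e-01 -1.830e-01  1.262e+00 -1.000e-03  9.600e-02] [0.42729764 0.09240679 0.21389882]
```

View pics/p9.png

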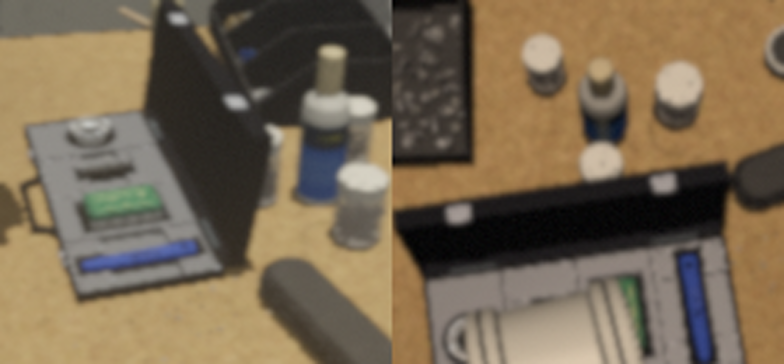

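All four parts lie in their bays, the tin at crop (120,205). Next is the lid. I'll measure its outer upper edge and the things behind it.

```bash
python3 - <<'E'
from h import *
t=load("top2");s=load("side2")
g=lambda n:cv2.cvtColor(n["img"],cv2.COLOR_RGB2GRAY)
T,S=g(t),g(s)
print("top cols 285..297 rows 152..172");print(T[152:174,[270,280,290,296]].T)
print("side row 180,185,190: cols 284..302");print(S[[172,176,180,186,192],280:304])
# outer edge: top pixel -> intersect with side right silhouette pixel at the right corner
for p in((299,158.2),(299,160)):
  for q in((296.4,175.7),(293.5,176)): print(p,q,*[v.round(4) for v in tri(t,p,s,q)])
for n,p,q in(("latchR",(277.5,165.3),(284.3,166.5)),("latchL",(203.7,176.3),(263.3,136.4)),("jar",(254.5,157.5),(297,177)),("jarR",(282.3,127),(329,194)),("bottletip",(254,124.5),(318.5,148))):
  print(n,*[v.round(4) for v in tri(t,p,s,q)])
E
python3 plan.py .715 .02 .23 186.8
```

```text
top cols 285..297 rows 152..172
[[131 132 132 131 133 135 136 134 123  93  58  37  33  31  29  27  19  12
    7   5   5   3]
 [125 121 118 119 124 125 118  97  69  70  99 118 125 127 123 104  70  36
   12   6   7   7]
 [132 131 130 125 120 109  84  52  33  28  27  28  26  22  13  10   9   7
    4   8   5   8]
 [124 126 126 126 114  88  58  33  26  30  28  26  19  15  11   6   4   7
    4   7   5   6]]
side row 180,185,190: cols 284..302
[[ 38  35  37  38  38  43  44  47  45  50  49  47  48  45  43  44  42  41
   42  41  41  43  43  43]
 [ 37  36  39  37  37  37  37  40  43  47  49  48  49  53  77 122 159 179
  180 172 157 146 144 143]
 [ 39  38  38  39  39  38  38  38  38  38  38  42  40  41  40  48  82 133
  165 172 164 160 162 163]
 [ 41  40  39  40  37  39  38  39  40  39  38  40  40  39  43  61  92 114
  124 136 149 158 161 160]
 [ 39  41  38  40  40  40  40  41  39  42  41  41  41  44  54  67  79  90
  105 128 148 158 160 161]]
(299, 158.2) (296.4, 175.7) [ 0.6747 -0.0415  0.1622] 0.0057
(299, 158.2) (293.5, 176) [ 0.6709 -0.0411  0.1624] 0.0016
(299, 160) (296.4, 175.7) [ 0.6723 -0.0417  0.1618] 0.0105
(299, 160) (293.5, 176) [ 0.6685 -0.0412  0.162 ] 0.0032
latchR [0.6568 0.0173 0.1583] 0.004
latchL [0.6323 0.2178 0.1581] 0.0038
jar [0.7072 0.0806 0.0824] 0.0136
jarR [ 0.7904 -0.0025  0.0715] 0.0071
bottletip [0.7684 0.0777 0.176 ] 0.0036
t 32.4667 at [0.4273 0.0924 0.2139] turn/360 [-0.0001 -0.     -0.0002] rows 1.0 | shift/.3 after turn [-0.9237 -0.3532 -0.0537] rows xy 8.0 z 1.0 F [-0.2  0.3 -0.5] w 0.0 gf 0.0
```

The lid's outer upper edge is at x about 0.667 and z 0.16. I'll go over it at z 0.24 to x 0.70, y 0.04, then down behind it.

```bash
python3 plan.py .70 .04 .24 186.8; python3 -m inch '[[[0,0,0],[-0.108,0.03,-0.0145],1],[[0,0,0],[-0.108,0.03,-0.0145],1],[[0,0,0],[-0.108,0.03,-0.0145],1],[[0,0,0],[-0.108,0.03,-0.0145],1],[[0,0,0],[-0.108,0.03,-0.0145],1],[[0,0,0],[-0.108,0.03,-0.0145],1],[[0,0,0],[-0.108,0.03,0],1],[[0,0,0],[-0.108,0.03,0],1],[[0,0,0],[0,0,0],1],[[0,0,0],[0,0,0],1]]'; python3 plan.py .70 .04 .125 186.8
```

```text
t 32.4667 at [0.4273 0.0924 0.2139] turn/360 [-0.0001 -0.     -0.0002] rows 1.0 | shift/.3 after turn [-0.8819 -0.2811 -0.087 ] rows xy 7.0 z 1.0 F [-0.2  0.3 -0.5] w 0.0 gf 0.0
clock: 33.3
eef_pos: [0.6776, 0.1936, 0.2342]
tool_rot: [-0.058, 0.998, -0.001, -0.003]
ft_force: [-0.1, 0.6, 0.0]
grip_width: -0.0003
grasp_force: 0.0
t 33.3 at [0.6776 0.1936 0.2342] turn/360 [-0.0003 -0.0011 -0.0004] rows 1.0 | shift/.3 after turn [-0.0136 -0.5171  0.3639] rows xy 4.0 z 3.0 F [-0.1  0.6  0. ] w -0.0003 gf 0.0
```

I typed the y sign the wrong way. The tool is high and clear, so I'll simply shift back.

```bash
python3 -m inch '[[[0,0,0],[-0.0034,-0.1034,0],1],[[0,0,0],[-0.0034,-0.1034,0],1],[[0,0,0],[-0.0034,-0.1034,0],1],[[0,0,0],[-0.0034,-0.1034,0],1],[[0,0,0],[0,-0.1034,0],1],[[0,0,0],[0,0,0],1],[[0,0,0],[0,0,0],1],[[0,0,0],[0,0,0],1]]'; python3 plan.py .70 .04 .125 186.8
```

```text
clock: 33.97
eef_pos: [0.6975, 0.04, 0.2408]
tool_rot: [-0.058, 0.998, 0.0, 0.0]
ft_force: [0.1, -0.0, -0.1]
grip_width: 0.0003
grasp_force: 0.0
t 33.9667 at [0.6975 0.04   0.2408] turn/360 [ 0.      0.     -0.0005] rows 1.0 | shift/.3 after turn [-0.0081 -0.0008  0.3861] rows xy 1.0 z 3.0 F [ 0.1 -0.  -0.1] w 0.0003 gf 0.0
```

```bash
python3 -m inch '[[[0,0,0],[-0.008,0,0.07],1],[[0,0,0],[0,0,0.1],1],[[0,0,0],[0,0,0.1],1],[[0,0,0],[0,0,0.08],1],[[0,0,0],[0,0,0.03],1],[[0,0,0],[0,0,0],1],[[0,0,0],[0,0,0],1],[[0,0,0],[0,0,0],1]]'; python3 plan.py .70 .04 .125 186.8
python3 - <<'E'
from workcell import vision
from h import *
c=vision.camera("top");s=vision.camera("side")
cv2.imwrite("pics/q1.png",cv2.resize(np.hstack([s["img"][110:240,210:350],c["img"][100:230,180:320]])[:,:,::-1],None,fx=2.8,fy=2.8,interpolation=cv2.INTER_CUBIC))
E
```

```text
clock: 34.63
eef_pos: [0.702, 0.0417, 0.1285]
tool_rot: [-0.059, 0.998, -0.0, 0.002]
ft_force: [-0.1, 0.2, 0.5]
grip_width: -0.0002
grasp_force: 0.0
t 34.6333 at [0.702  0.0417 0.1285] turn/360 [-0.0001  0.0006 -0.0001] rows 1.0 | shift/.3 after turn [ 0.0072 -0.0047  0.0116] rows xy 1.0 z 1.0 F [-0.1  0.2  0.5] w -0.0002 gf 0.0
```

View pics/q1.png

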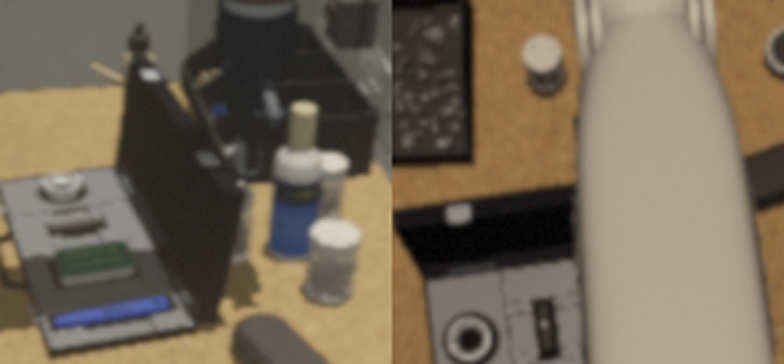

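The fingers are behind the lid and clear of the bottle and jars. I'll pull towards the robot at an easy pace.

```bash
python3 -m inch '[[[0,0,0],[0.03,0,0.01],1],[[0,0,0],[0.04,0,0],1],[[0,0,0],[0.04,0,0],1],[[0,0,0],[0.04,0,0],1],[[0,0,0],[0.04,0,0],1],[[0,0,0],[0.04,0,0],1],[[0,0,0],[0.04,0,0],1]]'; python3 plan.py .55 .022 .125 186.8; python3 -m inch '[[[0,0,0],[0.04,0,0],1],[[0,0,0],[0.04,0,0],1],[[0,0,0],[0.04,0,0],1],[[0,0,0],[0,0,0],1],[[0,0,0],[0,0,0],1]]'; python3 plan.py .55 .022 .125 186.8
python3 - <<'E'
from workcell import vision
from h import *
s=vision.camera("side")
cv2.imwrite("pics/q2.png",cv2.resize(s["img"][110:250,200:350,::-1],None,fx=2.8,fy=2.8,interpolation=cv2.INTER_CUBIC))
E
```

```text
clock: 35.32
eef_pos: [0.622, 0.0315, 0.1256]
tool_rot: [-0.058, 0.998, -0.0, 0.003]
ft_force: [2.7, 0.4, -0.5]
grip_width: -0.0
grasp_force: 0.7
t 35.3167 at [0.622  0.0315 0.1256] turn/360 [-0.0001  0.001  -0.0003] rows 1.0 | shift/.3 after turn [ 0.2422 -0.003   0.0019] rows xy 2.0 z 1.0 F [ 2.7  0.4 -0.5] w -0.0 gf 0.7
clock: 35.73
eef_pos: [0.5853, 0.0273, 0.1246]
tool_rot: [-0.058, 0.998, -0.0, 0.001]
ft_force: [0.6, 0.2, 0.6]
grip_width: 0.0001
grasp_force: 0.0
t 35.7333 at [0.5853 0.0273 0.1246] turn/360 [-0.0001  0.0004 -0.0003] rows 1.0 | shift/.3 after turn [ 0.119  -0.0035 -0.0013] rows xy 1.0 z 1.0 F [0.6 0.2 0.6] w 0.0001 gf 0.0
```

View pics/q2.png

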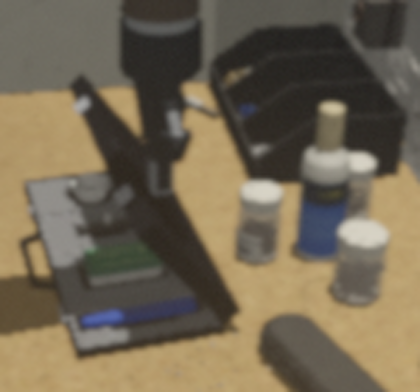

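The lid is at about 1 rad and the jars are untouched, so I'll keep pulling.

```bash
python3 -m inch '[[[0,0,0],[0.03,0,0.02],1],[[0,0,0],[0.03,0,0.02],1],[[0,0,0],[0.03,0,0.02],1],[[0,0,0],[0.03,0,0.02],1],[[0,0,0],[0.03,0,0.02],1],[[0,0,0],[0.03,0,0],1],[[0,0,0],[0,0,0],1],[[0,0,0],[0,0,0],1],[[0,0,0],[0,0,0],1],[[0,0,0],[0,0,0],1]]'; python3 plan.py .55 .022 .125 186.8
python3 - <<'E'
from workcell import vision
from h import *
s=vision.camera("side")
cv2.imwrite("pics/q3.png",cv2.resize(s["img"][110:250,200:350,::-1],None,fx=2.8,fy=2.8,interpolation=cv2.INTER_CUBIC))
E
```

```text
clock: 36.62
eef_pos: [0.5322, 0.0211, 0.0934]
tool_rot: [-0.059, 0.998, -0.0, 0.001]
ft_force: [0.2, -0.1, 0.3]
grip_width: 0.0
grasp_force: 0.0
t 36.6167 at [0.5322 0.0211 0.0934] turn/360 [-0.0001  0.0002 -0.0002] rows 1.0 | shift/.3 after turn [-0.0593 -0.004  -0.1053] rows xy 1.0 z 1.0 F [ 0.2 -0.1  0.3] w 0.0 gf 0.0
```

View pics/q3.png

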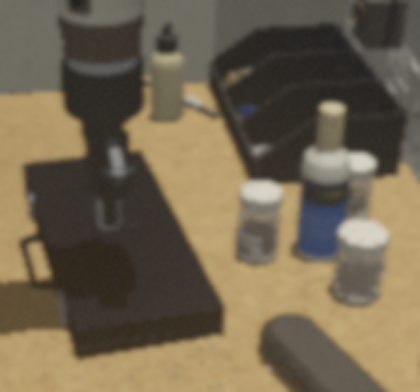

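The lid is down and everything else still stands. I'll touch the lid's top gently to check its height (34 mm when shut).

```bash
python3 -m inch '[[[0,0,0],[0.05,0,0.07],1],[[0,0,0],[0.05,0,0.07],1],[[0,0,0],[0,0,0.035],1],[[0,0,0],[0,0,0.01],1],[[0,0,0],[0,0,0],1],[[0,0,0],[0,0,0],1],[[0,0,0],[0,0,0],1]]'; python3 -m inch '[[[0,0,0],[0,0,0.006],1],[[0,0,0],[0,0,0.006],1],[[0,0,0],[0,0,0],1],[[0,0,0],[0,0,0],1]]'
```

```text
clock: 37.25
eef_pos: [0.5028, 0.0175, 0.0386]
tool_rot: [-0.059, 0.998, -0.0, 0.001]
ft_force: [-0.8, -0.3, -0.5]
grip_width: 0.0
grasp_force: 0.0
clock: 37.58
eef_pos: [0.5014, 0.0175, 0.0341]
tool_rot: [-0.059, 0.998, -0.0, 0.0]
ft_force: [0.5, 0.7, 0.5]
grip_width: -0.0004
grasp_force: 0.2
```

There is no load at 34.1 mm, so the lid is fully shut. I'll lift away and hand in.

```bash
python3 -m inch '[[[0,0,0],[0,0,-0.08],1],[[0,0,0],[0,0,-0.13],1],[[0,0,0],[0,0,-0.13],1],[[0,0,0],[0,0,-0.13],1],[[0,0,0],[0.1,0,0],1],[[0,0,0],[0.1,0,0],1],[[0,0,0],[0,0,0],1],[[0,0,0],[0,0,0],1],[[0,0,0],[0,0,0],1]]' && python3 -c "
from workcell import workorder;print(workorder.job_done())"
```

```text
clock: 38.33
eef_pos: [0.4419, 0.0105, 0.1752]
tool_rot: [-0.058, 0.998, -0.0, 0.001]
ft_force: [1.0, -0.1, -0.8]
grip_width: -0.0001
grasp_force: 0.0
the job is handed in; nothing more can be done
None
```

The lever, tin, pad and cup are each in their own bay, the lid is fully shut, the bottles and jars are still standing, and I handed the job in at about 38 s.

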